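# Hold the check plate in the reader's slot

### The job

Take the dust cap off the slot on top of the reader and lay it level and lengthwise on top of the narrow rest, so that it stays there by itself. Then pull the check plate out of its holder by the handle, lower its blade through the reader's slot until more than half of the blade is inside, and finish while still holding it: it hangs upright from the gripper, the handle clear of the reader and the blade not jammed hard against the slot's edges. Leave the timer, tape roll, marker and pipette where they lie.

Things in the scene. Friction and masses are not known exactly. Their poses are not given: they have to be found in the camera images.
- slot (a point): Centre of the slot's mouth, in the top surface of the reader (a fixed white case with a grey top, 140 x 180 mm and 120 mm high, a dark display on its front). The slot goes straight down through the 14 mm top into an empty chamber with its floor 104 mm below the mouth. It is 8 mm wide along this point's x and 72 mm long along y (2 mm more than the blade in each), its mouth flared at 45 degrees to 16 x 80 mm over the top 4 mm. z is up. At the start the dust cap lies over it.
- reader: The reader itself; origin at the centre of its underside on the worktop, same axes as the slot (slot straight above it, 120 mm up).
- cap_grip (a point): Place to grip the dust cap: 32 mm above its underside, on the centre line of its upright grip rib. The cap is a loose grey flat plate 36 x 104 mm, 8 mm thick, with a rib 12 mm thick (along x) and 50 mm long (along y) standing on its middle from 8 mm to 46 mm above the underside. 120 g, more or less. Grip the rib across its 12 mm.
- cap: The dust cap; origin at the centre of its flat underside, z up, y along its 104 mm length, x across the thin rib.
- rest_top (a point): Centre of the top face of the rest: a fixed narrow stand with a dark foot, a thin metal upright and a flat rubber top 24 mm wide (x) and 60 mm long (y), 80 mm above the worktop. z is up; the cap's y lies along this y (either way round, within 0.35 rad).
- rest: The rest; origin at the centre of the underside of its 80 x 100 mm foot, on the worktop, same axes as its top.
- holder: Fixed white block 50 x 96 mm, 45 mm high, in which the check plate stands upright, its foot in a loose slot (10 x 74 mm, 35 mm deep, bottom 10 mm above the worktop). Origin at the centre of its underside. It and the rest may change places from one start to another.
- plate_handle (a point): Centre of the check plate's black handle block, the place to grip: 14 mm thick (x), 50 mm wide (y), 38 mm high; 103 mm above the plate's lower edge. Below it the bare metal blade is 6 mm thick, 70 mm wide and 84 mm high, so the handle's underside is 19 mm below this point. 150 g, more or less. Grip it across its 14 mm.
- plate: The check plate; origin at the centre of the blade's lower edge, z up along the blade, x across its thickness, y along its width.
- plate_foot (a point): Centre of the lower edge of the blade. It must end more than 42 mm below the slot's mouth.
- plate_shoulder (a point): Centre of the handle's underside, 84 mm above the foot. It must stay above the slot's mouth.
- timer: Loose bystander: small white timer, 70 x 64 x 16 mm, flat on the worktop; origin at its underside.
- tape_roll: Loose bystander: roll of tape lying flat, 100 mm across, 25 mm high; origin at its underside.
- marker_0: Loose bystander: marker pen lying flat, 135 mm long, 16 mm thick; origin at its underside.
- pipette_1: Loose bystander: pipette lying on its side, 254 mm long, 28 mm high; origin at its underside.

How it is judged:
On the way, in this order (a step that is already met when the one before it is completed fails the run):
1. the cap lies level on the rest, let go (z of cap in the frame of rest_top between -0.003 and 0.004 m and horizontal distance between cap and rest_top below 0.025 m and angle between cap's own z axis and vertical below 0.08 rad and angle between the y axis of cap and the y axis of rest_top, either way round below 0.35 rad and contact force between cap and rest above 0.3 N and contact force between cap and the arm below 0.05 N and contact force between cap and the fingers below 0.05 N and linear speed of cap below 0.02 m/s), for 0.3 s.
2. the plate is held clear of its holder by the gripper (z of plate_foot in the frame of holder above 0.05 m and contact force between plate and the fingers above 2 N and contact force between plate and holder below 0.05 N), for 0.2 s.
3. more than half of the blade is inside the slot (z of plate_foot in the frame of slot below -0.042 m and z of plate_shoulder in the frame of slot above 0.003 m and horizontal distance between plate_foot and slot below 0.008 m and angle between plate's own z axis and vertical below 0.1 rad), for 0.2 s.
At the end, for the whole second after the job is handed in: Gripper holds the plate (over 2 N) upright (0.1 rad) and at rest, foot over 42 mm below the slot's mouth, handle 3 mm or more above it, under 10 N against the reader; the cap lies level, still and untouched on the rest, within 25 mm of centre and 0.35 rad of lengthwise (all of step 1 and all of step 3 and angle between the y axis of plate and the y axis of slot, either way round below 0.2 rad and contact force between plate and the fingers above 2 N and contact force between plate and reader below 10 N and linear speed of plate below 0.02 m/s); the arm keeps its last pose, push and grip.
It fails at once if the timer is shifted by more than 30 mm (distance of timer from where it was at the start of the episode above 0.03 m).
It fails at once if the tape is shifted by more than 30 mm (distance of tape_roll from where it was at the start of the episode above 0.03 m).
It fails at once if the marker is shifted by more than 30 mm (distance of marker_0 from where it was at the start of the episode above 0.03 m).
It fails at once if the pipette is shifted by more than 30 mm (distance of pipette_1 from where it was at the start of the episode above 0.03 m).
It also fails if it takes over 61 s, if anything falls off the work surface, if the arm or the gripper's body presses on something with over 40 N, if the wrist force passes 120 N, or if a joint passes its speed limit or range.

### The arm

A 6-joint arm with a two-finger parallel gripper is mounted at the origin on a cart in front of the work surface, level with it; the furniture and walls round the work are solid. World frame = base frame: x ahead of the robot, y to its left, z up, the work surface at z = 0. Lengths are in m, angles in rad, forces in N, time in s.
With the tool pointing down it reaches from about 0.3 to 0.775 m from the base axis. Payload 14.6 kg.
Tool frame: the origin (TCP) lies between the finger pads; the fingertips stand 11 mm ahead of it and the grasp point (between the pads) lies 8 mm behind it (bot.tips_ahead is the y of the fingertips in the tool frame, in m); y points along the fingers, z is the direction in which the jaws open and shut, and the axes are right-handed (so a half turn about y gives the same grasp; the last joint's range is limited). The gripper opens to 85 mm and grips with 20 to 120 N. Pads are 22 mm wide; open, the fingers measure 114 mm over their backs; the gripper's body (76 mm by 85 mm) begins 54 mm behind the grasp point. The pads swing forward as they close: fully open they stand 13 mm farther back than shut.
Start: joints at [-1.34, 0.3, 1.521, -0, 1.321, -0.067], TCP at [0.161, -0.526, 0.242] pointing down, gripper open.
Joint ranges: [-3.03, 3.03], [-0.79, 2.21], [0.23, 2.52], [-1.04, 4.18], [0, 3.07], [-2.55, 2.55]. Speed limits (rad/s): [2.22, 2.22, 2.57, 3.14, 3.14, 3.14].

### API

Orientations are given as a rotation vector (axis times angle).
In Python, from station import bot, imaging, job gives the robot as it stands. The module is installed in compiled form; this text tells all that it offers.
- The arm moves only by the tool move_arm, never from a script. Its argument "increments" is a list of rows, each an object with "xyz": the shift along the tool's x, y, z in m, a list of three; "spin": the turn about the tool's y in rad. In form: [{"xyz": [tx, ty, tz], "spin": spin}, ...]. A call has 1 to 8 rows; each row is the pose to reach, as a shift and turn from the pose measured when the call began, along the tool's axes at that moment; what a row does not reach only later rows make up. A row lasts 1/8 s, in which the tool goes at most 62.5 mm and 10.7 degrees, less where a joint would pass 70% of its speed; a pose out of reach is approached as far as the arm can. A call with a gripper value outside its range is refused whole. "claw" is the opening, from 0 (shut) to 1 (fully open), set as the call begins (left out, the last holds). The fingers move at their own pace and stop on an object; "squeeze" is the grip in N (left out, the last holds). Time passes only in rows, so rows that repeat a pose let the fingers close. It gives the time, the measured TCP pose, the force and the opening at its end, in the units of the state.
- bot.state(): the state, without advancing time (a new reading comes with each control period).
- imaging.capture(name): name is "scene" or "top" or "wrist"; returns a dict with "pixels" (480x640x3 uint8, red, green, blue), "vertical_fov" (degrees; the focal length in pixels is half the picture's height over the tangent of half this angle, whatever the lens; pixels are square), "cx", "cy" (the principal point, pixels), "k1" (the pictures are not rectified: a ray, as slopes to the right and down, at radius r is drawn at 1 + k1 r^2 times it, then the intrinsics apply), "eye" and "attitude" of the camera in the world. Camera axes: x right, y up, looking along -z (the intrinsics and any distortion apply to the point x, -y, -z); pixel columns grow to the right and rows downward; lengths in m; the calibration is good to about 2 mm. A picture is of the moment at which its call begins. There is no depth.
- job.hand_in(): hands the job in, once; it reports no verdict.
The state is a dict: "time_s": time; "joint_pos": joint angles; "joint_vel": joint speeds; "effort": joint torques, N m; "position": TCP position; "eef_rot": TCP orientation; "ft_force": force on the tool from outside, world axes, zero at the start; "moment": the same for the moment, N m; "finger_gap": opening from 0.0 (shut) to 1.0 (fully open).
Only numpy, scipy, OpenCV 4.12 (cv2) and the standard library are available. Lean on these libraries where they do the work, as an engineer would, in place of code of your own. Each camera call takes 0.05 s, during which the arm holds its last target. There are 200 camera calls.

## Working session

There is one attempt and no reset: what is moved stays moved. The work goes in short steps, Python scripts to look and compute and a tool call to move; the robot and the scene stay as the last step left them, time stands still between calls to the robot, and variables do not carry over. Pictures are saved under pics/ and viewed, about 8 in all and at most 12, crops included, and the job is handed in when it is done.

Besides the shell and the picture viewer there is one more tool, called after ">>>" as name([rows], argument=value, ...), one row to a line, values as JSON. move_arm: Moves the arm, as the interface text tells. Its arguments: {"type":"object","properties":{"increments":{"type":"array","items":{"type":"object","properties":{"xyz":{"type":"array","items":{"type":"number"}},"spin":{"type":"number"}}}},"claw":{"type":"number"},"squeeze":{"type":"number"}},"required":["increments"]}

```bash
mkdir -p pics
cat > h.py <<'E'
import numpy as np, cv2
from scipy.spatial.transform import Rotation as R
from station import bot, imaging, job
def cap(name, fn=None):
    d=imaging.capture(name); 
    if fn: cv2.imwrite('pics/'+fn+'.png', d['pixels'][:,:,::-1])
    return d
def Rm(d):
    a=np.array(d['attitude'],float)
    return a if a.shape==(3,3) else R.from_rotvec(a).as_matrix()
def f(d): return 240/np.tan(np.radians(d['vertical_fov'])/2)
def ray(d,u,v):
    K=np.array([[f(d),0,d['cx']],[0,f(d),d['cy']],[0,0,1]])
    p=cv2.undistortPoints(np.array([[[u,v]]],float),K,np.array([d['k1'],0,0,0,0]))[0,0]
    # given model: distorted = undist*(1+k1 r^2)
    w=Rm(d)@np.array([p[0],-p[1],-1]); return np.array(d['eye']),w
def onz(d,u,v,z):
    e,w=ray(d,u,v); return e+w*(z-e[2])/w[2]
def proj(d,P):
    q=Rm(d).T@(np.array(P)-np.array(d['eye'])); x,y=q[0]/-q[2],-q[1]/-q[2]
    s=1+d['k1']*(x*x+y*y); return np.array([d['cx']+f(d)*x*s,d['cy']+f(d)*y*s])
def meta(d): print({k:d[k] for k in d if k!='pixels'})
E
python3 - <<'E'
from h import *
import pickle
for n in('scene','top'):
    d=cap(n,n+'0'); meta(d); pickle.dump(d,open(n+'0.pkl','wb'))
print(bot.state())
E
```

```text
{'vertical_fov': 53.520055869959535, 'cx': 312.47171099710573, 'cy': 244.547605058357, 'k1': -0.07926719219208543, 'eye': array([ 0.06602286, -0.93042914,  0.88197233]), 'attitude': array([ 0.85793331, -0.2514492 , -0.48329722])}
{'vertical_fov': 43.89866598937638, 'cx': 320.70135076705475, 'cy': 230.83423939184763, 'k1': -0.09581622615569602, 'eye': array([ 0.33195059, -0.15033658,  1.34768736]), 'attitude': array([ 0.09728849, -0.12567442, -1.579139  ])}
{'time_s': 0.1, 'joint_pos': array([-1.33962100e+00,  3.00423128e-01,  1.52149154e+00, -1.00025104e-05,
        1.32069616e+00, -6.65929527e-02]), 'joint_vel': array([-1.35954464e-03, -6.04363454e-04, -9.49985432e-05, -3.68583143e-04,
       -1.37343064e-04, -1.72901060e-04]), 'effort': array([ 4.29077454e-04, -5.44377995e+01, -3.62369156e+01, -8.74827310e-05,
        3.05828056e-03, -9.72183375e-05]), 'position': array([ 0.16131901, -0.52561501,  0.2417855 ]), 'eef_rot': array([-0.30928415,  2.0623666 , -2.06025318]), 'ft_force': array([ 0.32598909,  0.47568213, -0.01971934]), 'moment': array([-0.00867974,  0.02711664, -0.00243565]), 'finger_gap': 0.9987201427175979}
```

View pics/top0.png

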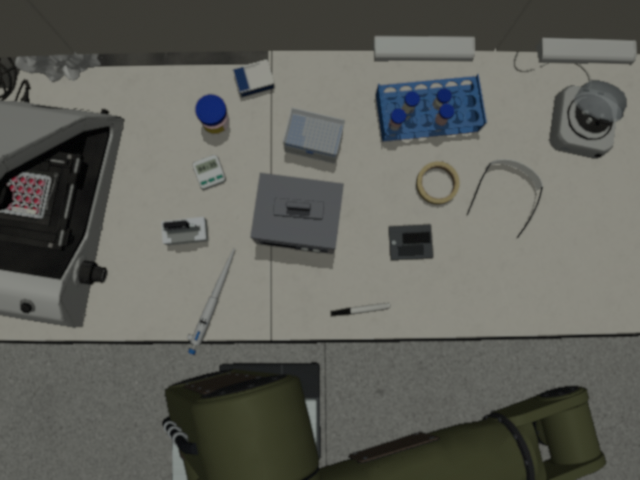

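View pics/scene0.png

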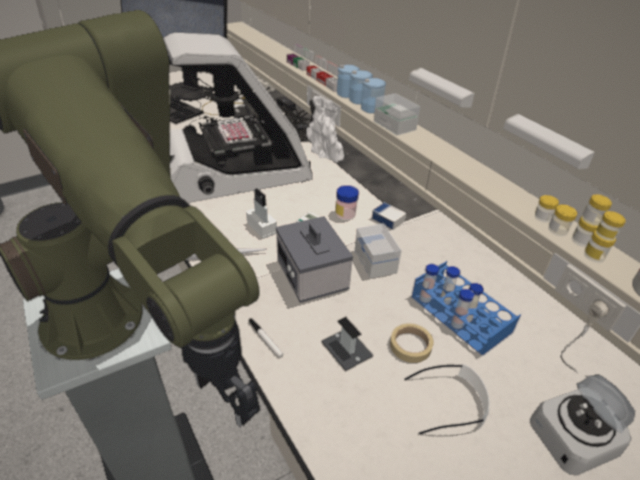

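The top view shows the reader at about (298,210) with the cap rib at (299,208). The holder and plate are at (185,230), the rest at (411,241), the timer at (209,172), the pipette at (212,300), the marker at (360,309) and the tape at (438,183). I'll zoom in for the corners.

Run:
```python
from h import *
import pickle
d=pickle.load(open('top0.pkl','rb'))
im=d['pixels'][:,:,::-1]
def cr(x,y,w,h,s): return cv2.resize(im[y:y+h,x:x+w],None,fx=s,fy=s,interpolation=cv2.INTER_CUBIC)
a=cr(245,165,110,95,5); b=np.hstack([cr(155,205,65,50,5)]);c=cr(380,212,65,50,5)
o=np.zeros((600,800,3),np.uint8); 
a=cr(245,170,100,85,4); b=cr(155,210,100,45,4); c=cr(380,215,100,50,4)
o[:340,:400]=a; o[:180,400:]=b; o[190:390,400:]=c
cv2.imwrite('pics/crop.png',o[:400])
```

```text
(no output)
```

View pics/crop.png

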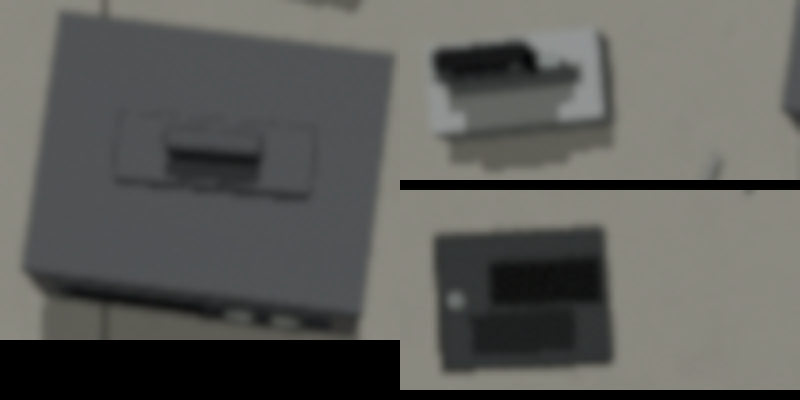

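Run:
```python
from h import *
import pickle
d=pickle.load(open('top0.pkl','rb'))
def do(name,pts,ox,oy,z):
    P=np.array([onz(d,ox[1]+(x-ox[0])/4,oy[1]+(y-oy[0])/4,z) for x,y in pts])
    e=np.linalg.norm(np.roll(P,-1,0)-P,axis=1)*1000
    top=P[1]-P[0]+P[2]-P[3]; 
    print(name,'c',P.mean(0).round(4),'edges',e.round(0),'yaw of -long',np.degrees(np.arctan2(-top[0],-top[1])*-1).round(1), 'angle long(-y end)->',np.degrees(np.arctan2(-top[1],-top[0])).round(1))
a=((0,245),(0,170));b=((400,155),(0,210));c=((400,380),(190,215))
do('reader',[(60,12),(393,55),(358,312),(23,270)],*a,.12)
do('cap',[(118,108),(318,125),(308,198),(113,182)],*a,.128)
do('rib',[(168,130),(262,135),(260,157),(166,152)],*a,.166)
do('holder',[(430,42),(600,28),(607,122),(436,135)],*b,.045)
do('handle',[(433,47),(527,42),(530,66),(434,74)],*b,.132)
do('foot',[(434,235),(602,228),(612,362),(443,372)],*c,.0)
do('resttop',[(490,263),(600,258),(602,300),(492,306)],*c,.08)
s=bot.state(); print(R.from_rotvec(s['eef_rot']).as_matrix().round(3))
```

```text
reader c [ 0.551  -0.1248  0.12  ] edges [177. 138. 175. 139.] yaw of -long -7.9 angle long(-y end)-> 82.1
cap c [ 0.5537 -0.128   0.128 ] edges [105.  39. 102.  39.] yaw of -long -5.4 angle long(-y end)-> 84.6
rib c [ 0.5518 -0.1286  0.166 ] edges [47. 11. 47. 11.] yaw of -long -3.6 angle long(-y end)-> 86.4
holder c [0.5217 0.1263 0.045 ] edges [95. 53. 95. 52.] yaw of -long 4.0 angle long(-y end)-> 94.0
handle c [0.522  0.1274 0.132 ] edges [49. 13. 50. 14.] yaw of -long 3.3 angle long(-y end)-> 93.3
foot c [ 0.4957 -0.3819  0.    ] edges [97. 78. 97. 79.] yaw of -long 2.3 angle long(-y end)-> 92.3
resttop c [ 0.4952 -0.381   0.08  ] edges [60. 23. 60. 23.] yaw of -long 2.3 angle long(-y end)-> 92.3
[[-0.956 -0.     0.293]
 [-0.293  0.001 -0.956]
 [-0.    -1.    -0.001]]
```

```bash
cat >> h.py <<'E'
def plan(x,y,z,ang):
    s=bot.state(); M=R.from_rotvec(s['eef_rot']).as_matrix()
    cur=np.degrees(np.arctan2(M[1,2],M[0,2]))
    dy=(ang-cur+90)%180-90
    sh=M.T@(np.array([x,y,z])-s['position'])
    print('pos',s['position'].round(4),'jaw',cur.round(2),'tilt',M[:,1].round(4),'F',s['ft_force'].round(2),'gap',round(s['finger_gap'],3),'t',s['time_s'])
    print('shift',sh.round(4),'spin',round(-np.radians(dy),4))
E
python3 -c "
from h import *
plan(.553,-.128,.245,-6.5)"
```

```text
pos [ 0.1613 -0.5256  0.2418] jaw -72.94 tilt [-2.e-04  1.e-03 -1.e+00] F [ 0.33  0.48 -0.02] gap 0.999 t 0.1
shift [-0.4911 -0.0029 -0.2652] spin -1.1596
```

>>> move_arm([
  {"xyz":[-0.055,-0.003,-0.029],"spin":-0.13},
  {"xyz":[-0.11,-0.003,-0.059],"spin":-0.26},
  {"xyz":[-0.165,-0.003,-0.088],"spin":-0.39},
  {"xyz":[-0.22,-0.003,-0.118],"spin":-0.52},
  {"xyz":[-0.275,-0.003,-0.147],"spin":-0.65},
  {"xyz":[-0.33,-0.003,-0.177],"spin":-0.78},
  {"xyz":[-0.385,-0.003,-0.207],"spin":-0.91},
  {"xyz":[-0.44,-0.003,-0.237],"spin":-1.04},
])

```text
time_s: 1.1
position: [0.5132, -0.1685, 0.2449]
eef_rot: [-1.092, 1.376, -1.375]
ft_force: [0.8, -0.8, -0.1]
finger_gap: 1.0
```

```bash
python3 -c "
from h import *
plan(.553,-.128,.245,-6.5)"
```

```text
pos [ 0.5132 -0.1685  0.2449] jaw -13.1 tilt [-4.e-04  1.e-03 -1.e+00] F [ 0.84 -0.8  -0.1 ] gap 1.0 t 1.1
shift [-0.0484 -0.      0.0295] spin -0.1152
```

>>> move_arm([
  {"xyz":[-0.048,0,0.03],"spin":-0.115},
  {"xyz":[-0.048,0,0.03],"spin":-0.115},
])

```text
time_s: 1.35
position: [0.5548, -0.1257, 0.244]
eef_rot: [-1.156, 1.29, -1.286]
ft_force: [0.1, -0.5, -0.2]
finger_gap: 0.999
```

Run:
```python
from h import *
import pickle
d=cap('wrist','w1'); meta(d); pickle.dump(d,open('w1.pkl','wb'))
plan(.553,-.128,.245,-6.5)
```

```text
{'vertical_fov': 70.58421581179977, 'cx': 324.14565695481195, 'cy': 240.95470052007926, 'k1': -0.026902579458309053, 'eye': array([ 0.56304209, -0.05324693,  0.37630214]), 'attitude': array([-0.28851519,  0.01665784, -0.10718626])}
pos [ 0.5537 -0.1273  0.2441] jaw -6.38 tilt [-0.0018  0.0013 -1.    ] F [ 0.03 -1.48 -0.37] gap 1.002 t 1.4
shift [ 0.0008 -0.0009 -0.0006] spin 0.002
```

View pics/w1.png

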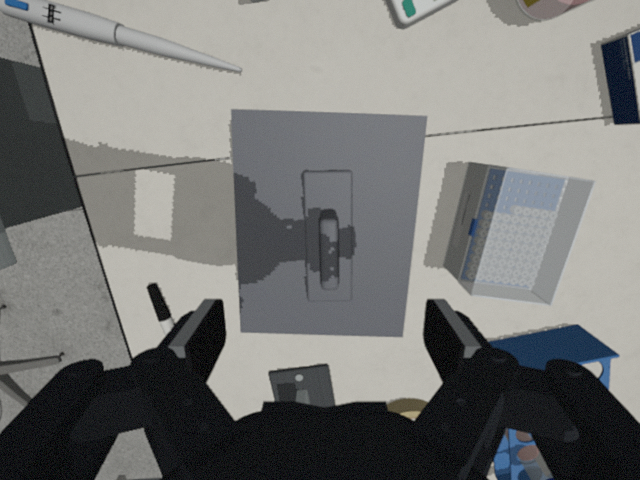

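The wrist view shows the reader top at (232,110), (427,116), (403,336) and (240,331). The cap plate runs from (304,170) to (352,300), and the rib top from about (320,209) to (339,291). Casting these onto their planes:

Run:
```python
from h import *
import pickle
d=pickle.load(open('w1.pkl','rb'))
def do(n,pts,z):
    P=np.array([onz(d,x,y,z) for x,y in pts]); e=np.linalg.norm(np.roll(P,-1,0)-P,axis=1)*1000
    v=P[0]-P[3]+P[1]-P[2]; print(n,P.mean(0).round(4),e.round(0),np.degrees(np.arctan2(v[1],v[0])).round(1))
do('reader',[(232,110),(427,116),(403,336),(240,331)],.12)
do('cap',[(303,170.5),(352.5,171),(352.5,300.5),(306.5,300)],.128)
do('rib',[(321,209),(338,209),(340,291),(321,290)],.166)
```

```text
reader [ 0.5561 -0.1231  0.12  ] [139. 179. 141. 178.] 81.8
cap [ 0.5584 -0.1255  0.128 ] [ 36. 103.  37. 103.] 84.8
rib [ 0.5591 -0.1227  0.166 ] [11. 56. 13. 56.] 84.8
```

```bash
python3 -c "
from h import *
plan(.5565,-.1255,.147,-5.3)"
```

```text
pos [ 0.5537 -0.1273  0.2441] jaw -6.38 tilt [-0.0018  0.0013 -1.    ] F [ 0.03 -1.48 -0.37] gap 1.002 t 1.4
shift [-0.002   0.0971  0.0027] spin -0.0189
```

>>> move_arm([
  {"xyz":[-0.002,0.03,0.003],"spin":-0.019},
  {"xyz":[-0.002,0.07,0.003],"spin":-0.019},
  {"xyz":[-0.002,0.09,0.003],"spin":-0.019},
  {"xyz":[-0.002,0.097,0.003],"spin":-0.019},
  {"xyz":[-0.002,0.097,0.003],"spin":-0.019},
], claw=1, squeeze=40)

```text
time_s: 2.02
position: [0.5565, -0.1262, 0.1475]
eef_rot: [-1.164, 1.28, -1.276]
ft_force: [0.2, -0.0, 0.1]
finger_gap: 1.001
```

```bash
python3 -c "
from h import *
plan(.5565,-.1255,.147,-5.3)"
```

```text
pos [ 0.5565 -0.1262  0.1475] jaw -5.36 tilt [-0.0017  0.0012 -1.    ] F [ 0.17 -0.02  0.15] gap 1.001 t 2.025
shift [-0.0006  0.0005 -0.0001] spin -0.0011
```

>>> move_arm([
  {"xyz":[0,0,0],"spin":0},
  {"xyz":[0,0,0],"spin":0},
  {"xyz":[0,0,0],"spin":0},
  {"xyz":[0,0,0],"spin":0},
  {"xyz":[0,0,0],"spin":0},
  {"xyz":[0,0,0],"spin":0},
], claw=0, squeeze=40)

```text
time_s: 2.78
position: [0.5566, -0.1262, 0.1478]
eef_rot: [-1.164, 1.279, -1.276]
ft_force: [-1.6, 0.4, 4.3]
finger_gap: 0.131
```

>>> move_arm([
  {"xyz":[0,0,0],"spin":0},
  {"xyz":[0,0,0],"spin":0},
  {"xyz":[0,-0.01,0],"spin":0},
  {"xyz":[0,-0.025,0],"spin":0},
  {"xyz":[0,-0.04,0],"spin":0},
  {"xyz":[0,-0.06,0],"spin":0},
  {"xyz":[0,-0.08,0],"spin":0},
])

```text
time_s: 3.65
position: [0.5568, -0.1263, 0.2294]
eef_rot: [-1.163, 1.279, -1.277]
ft_force: [-0.9, 0.3, -1.7]
finger_gap: 0.133
```

Run:
```python
from h import *
import pickle
d=cap('wrist','w2'); pickle.dump(d,open('w2.pkl','wb'))
plan(.4952,-.381,.225,2.3)
```

```text
pos [ 0.5575 -0.1265  0.2322] jaw -5.36 tilt [ 3.1e-03 -1.0e-04 -1.0e+00] F [ 0.57 -0.58  2.19] gap 0.137 t 3.7
shift [ 0.2593  0.0071 -0.0383] spin -0.1337
```

View pics/w2.png

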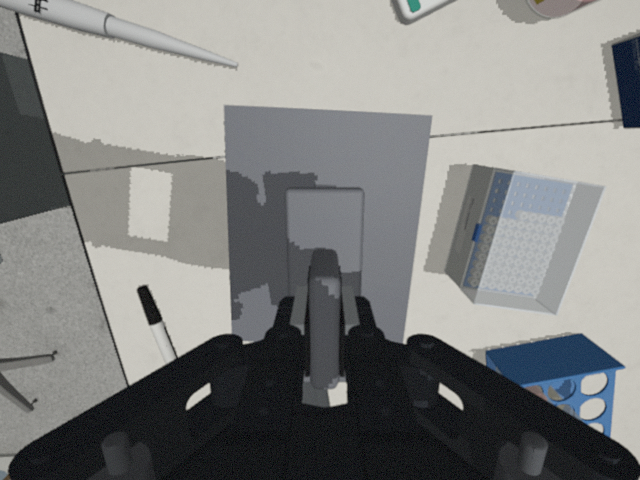

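The cap is held level in the jaws. Its far edge runs from (288,188) to (363,188), and I'll use that to find the cap's centre relative to the TCP.

Run:
```python
from h import *
import pickle
d=pickle.load(open('w2.pkl','rb'))
z=.2296-.0278+.008
a,b=onz(d,288,188,z),onz(d,363.5,188,z); m=(a+b)/2; print(a,b,np.linalg.norm(a-b))
ang=np.radians(84.7); c=m-.052*np.array([np.cos(ang),np.sin(ang),0]); print('cap c',c)
P=np.array([onz(d,*p,.12) for p in [(224,105),(432,115)]]);print(P, np.linalg.norm(P[0]-P[1]))
plan(.4952,-.381,.225,2.3)
```

```text
[ 0.54580378 -0.0725341   0.2098    ] [ 0.57940147 -0.07568698  0.2098    ] 0.03374530469257883
cap c [ 0.55779935 -0.12588823  0.2098    ]
[[ 0.49930198 -0.02460865  0.12      ]
 [ 0.63767729 -0.04392172  0.12      ]] 0.13971657784548816
pos [ 0.5575 -0.1265  0.2322] jaw -5.36 tilt [ 3.1e-03 -1.0e-04 -1.0e+00] F [ 0.57 -0.58  2.19] gap 0.137 t 3.7
shift [ 0.2593  0.0071 -0.0383] spin -0.1337
```

Run:
```python
from h import *
import pickle
d=pickle.load(open('w1.pkl','rb')); t=pickle.load(open('top0.pkl','rb'))
for z in(0,.01): print(z,[onz(d,*p,z).round(4) for p in [(269,371),(329,364)]],[onz(t,*p,z).round(4) for p in [(380+43/4,215+182/4),(380+34/4,215+45/4)]])
```

```text
0 [array([ 0.4593, -0.3338,  0.    ]), array([ 0.5388, -0.3313,  0.    ])] [array([ 0.4543, -0.3347,  0.    ]), array([ 0.5332, -0.3317,  0.    ])]
0.01 [array([ 0.4621, -0.3263,  0.01  ]), array([ 0.5395, -0.3239,  0.01  ])] [array([ 0.4534, -0.3333,  0.01  ]), array([ 0.5317, -0.3304,  0.01  ])]
```

```bash
python3 -c "
from h import *
plan(.4985,-.381,.225,2.3)"
```

```text
pos [ 0.5575 -0.1265  0.2322] jaw -5.36 tilt [ 3.1e-03 -1.0e-04 -1.0e+00] F [ 0.57 -0.58  2.19] gap 0.137 t 3.7
shift [ 0.2589  0.0071 -0.035 ] spin -0.1337
```

>>> move_arm([
  {"xyz":[0.02,0.005,-0.003],"spin":-0.01},
  {"xyz":[0.06,0.007,-0.008],"spin":-0.03},
  {"xyz":[0.11,0.007,-0.015],"spin":-0.05},
  {"xyz":[0.16,0.007,-0.022],"spin":-0.08},
  {"xyz":[0.205,0.007,-0.027],"spin":-0.11},
  {"xyz":[0.24,0.007,-0.033],"spin":-0.13},
  {"xyz":[0.257,0.007,-0.035],"spin":-0.134},
  {"xyz":[0.259,0.007,-0.035],"spin":-0.134},
])

```text
time_s: 4.7
position: [0.4984, -0.3814, 0.2251]
eef_rot: [-1.225, 1.178, -1.182]
ft_force: [0.9, -0.4, -1.3]
finger_gap: 0.132
```

```bash
python3 -c "
from h import *
plan(.4985,-.381,.115,2.3)"
```

```text
pos [ 0.4984 -0.3814  0.2251] jaw 2.25 tilt [ 0.0031  0.     -1.    ] F [ 0.91 -0.38 -1.34] gap 0.132 t 4.7
shift [-0.0004  0.1101 -0.0002] spin -0.0009
```

>>> move_arm([
  {"xyz":[0,0.03,0],"spin":0},
  {"xyz":[0,0.065,0],"spin":0},
  {"xyz":[0,0.09,0],"spin":0},
  {"xyz":[0,0.1,0],"spin":0},
  {"xyz":[0,0.1,0],"spin":0},
])

```text
time_s: 5.32
position: [0.4991, -0.3808, 0.1253]
eef_rot: [-1.225, 1.178, -1.181]
ft_force: [0.4, -0.1, -2.2]
finger_gap: 0.134
```

Run:
```python
from h import *
d=cap('scene'); im=d['pixels'][:,:,::-1]
u=proj(d,[.4985,-.381,.08]).round().astype(int); print(u)
c=im[u[1]-60:u[1]+60,u[0]-80:u[0]+80]
cv2.imwrite('pics/s2.png',cv2.resize(c,None,fx=5,fy=5,interpolation=cv2.INTER_CUBIC))
plan(.4985,-.381,.108,2.3)
```

```text
[349 328]
pos [ 0.4992 -0.3811  0.126 ] jaw 2.28 tilt [ 3.9e-03 -6.0e-04 -1.0e+00] F [ 0.4  -0.7  -0.69] gap 0.133 t 5.375
shift [-0.0002  0.018  -0.0008] spin -0.0004
```

View pics/s2.png

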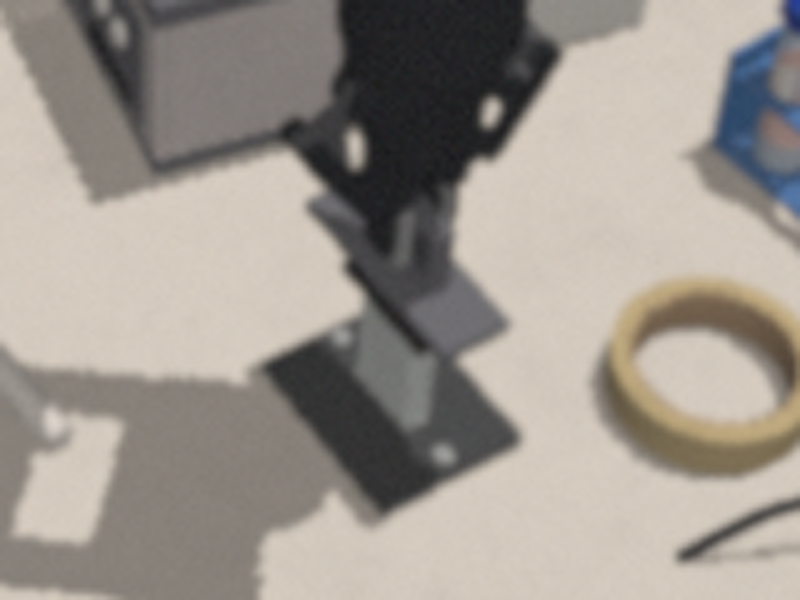

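The cap hangs above the rest, whose front edge runs from (350,265) to (425,345) in the crop; the cap's edge starts at (310,205). I'll check this against projections.

Run:
```python
from h import *
d=cap('scene'); a=np.radians(2.3); ex=np.array([np.cos(a),np.sin(a)]);ey=np.array([-ex[1],ex[0]])
def q(x,y,z,c=(.4985,-.381)):
    p=np.array(c)+x*ex+y*ey; u=proj(d,[*p,z]); return ((u-[349-80,328-60])*5).round()
print('rest -x edge top',q(-.012,.03,.08),q(-.012,-.03,.08))
print('cap underside -x',q(-.018,.052,.0975,(.499,-.381)),q(-.018,-.052,.0975,(.499,-.381)),q(.018,-.052,.1055,(.499,-.381)))
print('foot',[q(x,y,0.0) for x,y in((-.04,.05),(-.04,-.05),(.04,-.05))])
```

```text
rest -x edge top [340. 265.] [419. 355.]
cap underside -x [304. 212.] [443. 368.] [513. 321.]
foot [array([257., 375.]), array([381., 527.]), array([524., 450.])]
```

Projections agree within about 2 mm, so I'll lower it.

>>> move_arm([
  {"xyz":[0,0.01,0.001],"spin":0},
  {"xyz":[0,0.014,0.001],"spin":0},
  {"xyz":[0,0.017,0.001],"spin":0},
  {"xyz":[0,0.0185,0.001],"spin":0},
  {"xyz":[0,0.0185,0.001],"spin":0},
])

```text
time_s: 6.05
position: [0.5004, -0.3814, 0.108]
eef_rot: [-1.225, 1.176, -1.183]
ft_force: [-0.6, -0.2, -1.2]
finger_gap: 0.132
```

```bash
python3 -c "
from h import *
plan(.4985,-.381,.108,2.3)"
```

```text
pos [ 0.5004 -0.3814  0.108 ] jaw 2.26 tilt [ 0.0046 -0.0012 -1.    ] F [-0.62 -0.19 -1.16] gap 0.132 t 6.05
shift [-0.0005 -0.0001 -0.0019] spin -0.0006
```

>>> move_arm([
  {"xyz":[0,0.001,0],"spin":0},
  {"xyz":[0,0.002,0],"spin":0},
  {"xyz":[0,0.002,0],"spin":0},
])

```text
time_s: 6.42
position: [0.5005, -0.3815, 0.1078]
eef_rot: [-1.225, 1.175, -1.184]
ft_force: [-5.8, 5.3, 14.6]
finger_gap: 0.132
```

>>> move_arm([
  {"xyz":[0,-0.001,0],"spin":0},
  {"xyz":[0,-0.001,0],"spin":0},
  {"xyz":[0,-0.001,0],"spin":0},
  {"xyz":[0,-0.001,0],"spin":0},
], claw=0.6)

```text
time_s: 6.92
position: [0.5005, -0.3815, 0.1085]
eef_rot: [-1.225, 1.175, -1.184]
ft_force: [0.1, 0.2, -0.3]
finger_gap: 0.6
```

>>> move_arm([
  {"xyz":[0,-0.015,0],"spin":0},
  {"xyz":[0,-0.05,0],"spin":0},
  {"xyz":[0,-0.09,0],"spin":0},
  {"xyz":[0,-0.13,0],"spin":0},
  {"xyz":[0,-0.15,0],"spin":0},
], claw=1)

```text
time_s: 7.55
position: [0.5, -0.3814, 0.2624]
eef_rot: [-1.225, 1.172, -1.187]
ft_force: [-0.3, -0.0, -0.2]
finger_gap: 1.0
```

Run:
```python
from h import *
d=cap('scene'); im=d['pixels'][:,:,::-1]
c=im[278:388,269:429]; c=cv2.resize(c,None,fx=3,fy=3,interpolation=cv2.INTER_CUBIC)
t=cap('top')['pixels'][:,:,::-1][210:270,370:450]; t=cv2.resize(t,None,fx=4,fy=4,interpolation=cv2.INTER_CUBIC)
o=np.zeros((330,800,3),np.uint8); o[:,:480]=c; o[:240,480:]=t
cv2.imwrite('pics/s3.png',o)
plan(.525,.127,.225,3.7)
```

```text
pos [ 0.5002 -0.3816  0.2621] jaw 2.27 tilt [ 0.009  -0.0051 -0.9999] F [0.05 0.5  0.66] gap 1.002 t 7.65
shift [-0.5074  0.0347  0.0446] spin -0.0249
```

View pics/s3.png

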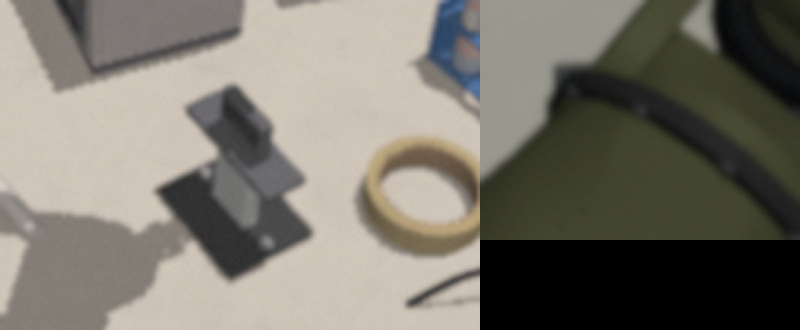

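The cap lies level on the rest, let go. On the way to the plate I'll stop over the reader to look at the bare slot.

Run:
```python
from h import *
plan(.55,-.14,.245,-6)
```

```text
pos [ 0.5002 -0.3816  0.2621] jaw 2.27 tilt [ 0.009  -0.0051 -0.9999] F [0.05 0.5  0.66] gap 1.002 t 7.65
shift [-0.2396  0.0163  0.0592] spin 0.1444
```

>>> move_arm([
  {"xyz":[-0.05,0.003,0.012],"spin":0.03},
  {"xyz":[-0.1,0.006,0.024],"spin":0.06},
  {"xyz":[-0.15,0.01,0.037],"spin":0.09},
  {"xyz":[-0.2,0.013,0.05],"spin":0.12},
  {"xyz":[-0.24,0.016,0.059],"spin":0.144},
  {"xyz":[-0.24,0.016,0.059],"spin":0.144},
  {"xyz":[-0.24,0.016,0.059],"spin":0.144},
])

```text
time_s: 8.52
position: [0.5496, -0.1399, 0.245]
eef_rot: [-1.155, 1.277, -1.293]
ft_force: [-0.2, 0.2, 0.9]
finger_gap: 0.999
```

Run:
```python
from h import *
import pickle
d=cap('wrist','w3'); pickle.dump(d,open('w3.pkl','wb'))
plan(.525,.127,.225,3.7)
```

```text
pos [ 0.5496 -0.1403  0.245 ] jaw -6.01 tilt [ 0.0086 -0.0051 -0.9999] F [ 0.15 -0.56 -1.15] gap 1.003 t 8.575
shift [-0.2633  0.0184 -0.0526] spin -0.1694
```

View pics/w3.png

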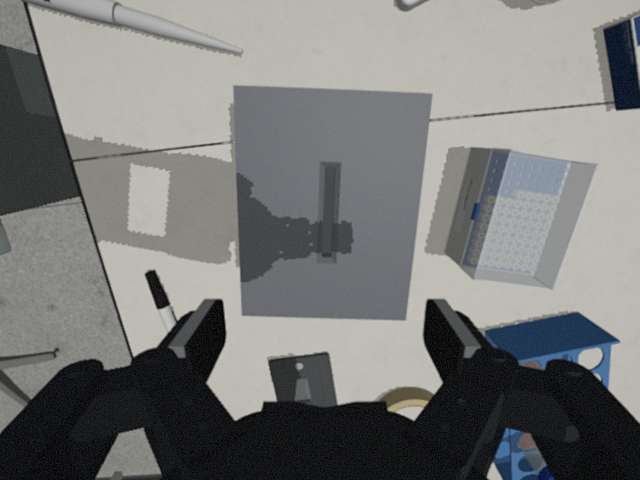

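The bare slot's flared mouth runs from about (319,162) to (341,162) and down to (318,263) and (338,263). The reader's corners are at (234,86), (432,94), (405,320) and (242,314).

Run:
```python
from h import *
import pickle
d=pickle.load(open('w3.pkl','rb')); g=cv2.cvtColor(d['pixels'],cv2.COLOR_RGB2GRAY)
def do(n,pts,z):
    P=np.array([onz(d,x,y,z) for x,y in pts]); e=np.linalg.norm(np.roll(P,-1,0)-P,axis=1)*1000
    v=P[0]-P[3]+P[1]-P[2]; print(n,P.mean(0).round(4),e.round(0),np.degrees(np.arctan2(v[1],v[0])).round(1))
do('reader',[(234,86),(432,94),(405.5,320.5),(242,314)],.12)
do('slot',[(319,162),(341,162),(337.5,263),(317.5,263)],.12)
for r in(175,190,205,258): print(r,g[r,310:350])
for c in(326,332): print(c,g[155:170,c],g[252:270,c])
```

```text
reader [ 0.5561 -0.1233  0.12  ] [139. 180. 140. 178.] 81.9
slot [ 0.5563 -0.1235  0.12  ] [16. 80. 16. 80.] 82.9
175 [119 119 115 118 116 117 121 118 113 103  97 100 100  96  93  79  74  73
  75  75  76  77  74  71  71  73  82  83  71  76  99 116 123 121 122 117
 118 120 118 121]
190 [116 118 117 118 115 118 121 116 113  98  98  94  94  90  77  75  72  76
  74  69  73  69  77  66  74  79  84  83  80  97 111 120 119 117 118 116
 119 120 118 123]
205 [115 117 115 121 113 115 117 114 102  95  95  95  93  87  76  68  75  72
  80  71  77  69  69  71  80  81  81  83  87 106 116 118 117 116 122 119
 116 121 118 119]
258 [114 113 108 114 109 114 108 101  95  96  95  93  98  99  94  97  92  97
  98  97  96  97  89  83  78  84 100 111 113 114 115 115 113 114 114 110
 116 112 116 114]
326 [119 117 116 118 126 117 110  90  79  82  79  80  78  73  74] [ 71  62  55  51  63  87  92  97  96  99  96 104 110 113 111 113 109 109]
332 [120 118 123 121 117 121 111  95  85  83  77  82  81  75  78] [ 79  80  79  83  84  79  89  96  97  94  97 101 109 114 114 112 109 114]
```

>>> move_arm([
  {"xyz":[-0.05,0,-0.01],"spin":-0.03},
  {"xyz":[-0.1,0,-0.02],"spin":-0.06},
  {"xyz":[-0.15,0,-0.03],"spin":-0.09},
  {"xyz":[-0.2,0,-0.04],"spin":-0.12},
  {"xyz":[-0.245,0,-0.05],"spin":-0.15},
  {"xyz":[-0.263,0,-0.053],"spin":-0.169},
  {"xyz":[-0.263,0,-0.053],"spin":-0.169},
  {"xyz":[-0.263,0,-0.053],"spin":-0.169},
])

```text
time_s: 9.57
position: [0.5247, 0.1254, 0.2434]
eef_rot: [-1.236, 1.154, -1.171]
ft_force: [-0.2, -0.9, 0.1]
finger_gap: 1.0
```

Run:
```python
from h import *
import pickle
d=cap('wrist','w4'); pickle.dump(d,open('w4.pkl','wb'))
plan(.525,.127,.225,3.7)
```

```text
pos [0.5247 0.1254 0.2434] jaw 3.56 tilt [ 0.0085 -0.0053 -0.9999] F [ 0.17 -0.2   0.15] gap 0.999 t 9.625
shift [-0.0017  0.0184  0.0003] spin -0.0025
```

View pics/w4.png

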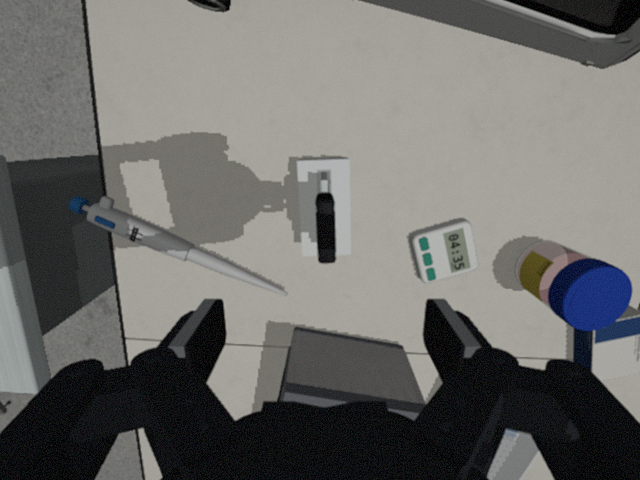

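The wrist view shows the handle's black top from about (317,205) to (336,262), and the holder's top corners at (298,158), (349,158), (351,254) and (303,255).

Run:
```python
from h import *
import pickle
d=pickle.load(open('w4.pkl','rb')); g=cv2.cvtColor(d['pixels'],cv2.COLOR_RGB2GRAY)
m=(g[185:270,305:350]<45).astype(np.uint8)
c=max(cv2.findContours(m,cv2.RETR_EXTERNAL,cv2.CHAIN_APPROX_NONE)[0],key=cv2.contourArea)
r=cv2.minAreaRect(c); print(cv2.boundingRect(c),r, (cv2.boxPoints(r)+[305,185]).round(1).tolist())
for row in (215,240,255): 
    xs=np.where(m[row-185])[0]+305; print(row,xs.min(),xs.max(),[onz(d,u,row,.132).round(4) for u in(xs.min()-.5,xs.max()+.5)])
for col in(324,330): 
    ys=np.where(m[:,col-305])[0]+185; print(col,ys.min(),ys.max(),onz(d,col,ys.max()+.5,.132).round(4), onz(d,col,ys.min(),.094).round(4))
P=np.array([onz(d,*p,.045) for p in[(298,158),(349,158),(351,254),(303,255)]]);print(P.mean(0),np.linalg.norm(np.roll(P,-1,0)-P,axis=1),np.degrees(np.arctan2(*(P[0]-P[3]+P[1]-P[2])[[1,0]])))
```

```text
(11, 8, 19, 69) ((20.07752227783203, 42.05825424194336), (68.33226013183594, 17.355669021606445), 88.26429748535156) [[315.4, 193.2], [332.7, 192.6], [334.8, 260.9], [317.4, 261.5]]
215 317 333 [array([0.5191, 0.1447, 0.132 ]), array([0.5316, 0.1454, 0.132 ])]
240 318 334 [array([0.5209, 0.1256, 0.132 ]), array([0.5337, 0.1264, 0.132 ])]
255 319 333 [array([0.5224, 0.1138, 0.132 ]), array([0.5338, 0.1144, 0.132 ])]
324 193 261 [0.5269 0.1088 0.132 ] [0.5243 0.1552 0.094 ]
330 194 261 [0.5315 0.109  0.132 ] [0.5293 0.1547 0.094 ]
[0.52746173 0.13252377 0.045     ] [0.04838691 0.09650624 0.0494912  0.09742644] 95.6687210381882
```

Run:
```python
from h import *
plan(.526,.130,.107,4.7)
```

```text
pos [0.5247 0.1254 0.2434] jaw 3.56 tilt [ 0.0085 -0.0053 -0.9999] F [ 0.17 -0.2   0.15] gap 0.999 t 9.625
shift [-0.0053  0.1364  0.0005] spin -0.0199
```

>>> move_arm([
  {"xyz":[-0.005,0.04,0],"spin":-0.02},
  {"xyz":[-0.005,0.085,0],"spin":-0.02},
  {"xyz":[-0.005,0.12,0],"spin":-0.02},
  {"xyz":[-0.005,0.136,0],"spin":-0.02},
  {"xyz":[-0.005,0.136,0],"spin":-0.02},
  {"xyz":[-0.005,0.136,0],"spin":-0.02},
], claw=1)

```text
time_s: 10.38
position: [0.5263, 0.1296, 0.1088]
eef_rot: [-1.243, 1.139, -1.158]
ft_force: [0.0, -0.6, 1.0]
finger_gap: 1.004
```

>>> move_arm([
  {"xyz":[0,0,0],"spin":0},
  {"xyz":[0,0,0],"spin":0},
  {"xyz":[0,0,0],"spin":0},
  {"xyz":[0,0,0],"spin":0},
  {"xyz":[0,0,0],"spin":0},
  {"xyz":[0,0,0],"spin":0},
], claw=0, squeeze=50)

```text
time_s: 11.12
position: [0.5264, 0.1296, 0.109]
eef_rot: [-1.243, 1.138, -1.158]
ft_force: [-1.5, 0.3, 2.7]
finger_gap: 0.152
```

Run:
```python
from h import *
plan(.526,.130,.227,4.7)
```

```text
pos [0.5264 0.1296 0.109 ] jaw 4.69 tilt [ 0.0109 -0.0049 -0.9999] F [-1.5   0.29  2.68] gap 0.152 t 11.125
shift [ 0.0003 -0.118   0.0009] spin -0.0002
```

>>> move_arm([
  {"xyz":[0,-0.012,0],"spin":0},
  {"xyz":[0,-0.035,0],"spin":0},
  {"xyz":[0,-0.06,0],"spin":0},
  {"xyz":[0,-0.085,0],"spin":0},
  {"xyz":[0,-0.11,0],"spin":0},
  {"xyz":[0,-0.135,0.001],"spin":0},
  {"xyz":[0,-0.15,0.001],"spin":0},
  {"xyz":[0,-0.15,0.001],"spin":0},
])

```text
time_s: 12.12
position: [0.5259, 0.1305, 0.2598]
eef_rot: [-1.242, 1.137, -1.158]
ft_force: [0.7, -0.3, -2.6]
finger_gap: 0.16
```

Run:
```python
from h import *
import pickle
d=cap('wrist','w5'); pickle.dump(d,open('w5.pkl','wb'))
plan(.555,-.1235,.258,-7.9)
```

```text
pos [0.5256 0.1304 0.2587] jaw 4.69 tilt [ 0.0107 -0.005  -0.9999] F [-1.23  0.24 -1.85] gap 0.157 t 12.175
shift [0.2555 0.0023 0.0085] spin 0.2198
```

View pics/w5.png

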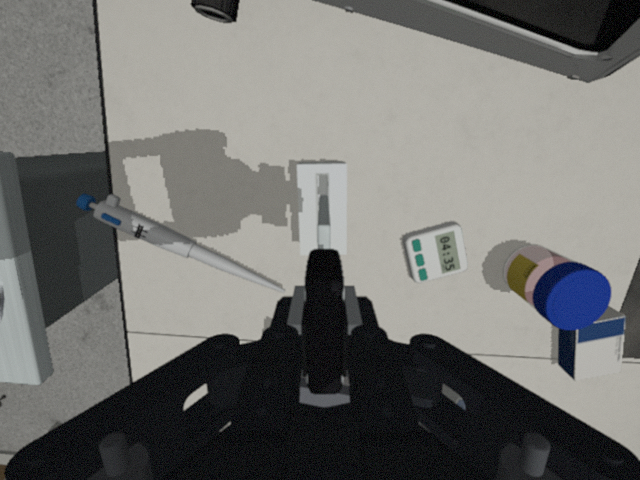

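Run:
```python
from h import *
import pickle
d=pickle.load(open('w5.pkl','rb')); g=cv2.cvtColor(d['pixels'],cv2.COLOR_RGB2GRAY)
print(g[165:262,324])
for r in(200,215,230,243): print(r,g[r,308:340])
T=np.array([.5259,.1305,.2598]); ey=np.array([-np.sin(np.radians(4.69)),np.cos(np.radians(4.69))])
for z,yy,n in((-.015,.025,'h low'),(.023,.025,'h top'),(-.099,.035,'foot'),(-.015,.035,'shoulder')):
    print(n,[proj(d,[*(T[:2]+ey*(yy+o)),T[2]+z]).round(1) for o in(0,.005)])
```

```text
[188 190 189 189 190 188 190 185 173 154 138 135 134 131 135 135 134 135
 133 136 135 133 135 134 134 137 132 134 134 121 102  91  91  94  95  92
  95  92  94  94  90  97  90  93  92  91  87  93  93  92  94  93  90  91
  89  90  93  86  93 108 145 170 179 180 182 177 177 179 178 179 176 176
 178 176 176 177 177 176 177 176 174 174 175 140  74  26  20  13  16   4
   6   5   7  18   0  19  20]
200 [190 189 188 190 192 188 189 184 174 168 152 115  89  90  92  95  92  92
  89 101 137 174 190 191 189 191 191 189 189 189 189 188]
215 [190 189 189 189 190 189 190 187 180 159 115  92  95  94  93  89  94  92
  88  86 100 140 179 190 191 189 190 188 187 188 188 189]
230 [191 188 189 189 188 188 189 187 176 152 150 166 176 176 177 178 177 179
 183 183 179 170 174 188 189 191 187 189 190 189 187 188]
243 [189 190 186 190 189 189 192 189 181 161 147 160 171 170 173 174 177 176
 178 178 174 166 171 186 190 189 190 189 189 189 191 189]
h low [array([323.2, 249.4]), array([323.2, 238.9])]
h top [array([324.3, 283.8]), array([324.3, 270.5])]
foot [array([322. , 196.8]), array([321.9, 189.5])]
shoulder [array([323.2, 228.2]), array([323.2, 217.3])]
```

The view shows the blade's foot edge at row 194, its shoulder at 225 and the handle at 249. The plate is upright in the grip, about 1.2 mm off along its width and 0.7 mm across. Next is the move over the slot.

Run:
```python
from h import *
plan(.555,-.1247,.25,-7.9)
```

```text
pos [0.5256 0.1304 0.2587] jaw 4.69 tilt [ 0.0107 -0.005  -0.9999] F [-1.23  0.24 -1.85] gap 0.157 t 12.175
shift [0.2566 0.0103 0.0083] spin 0.2198
```

>>> move_arm([
  {"xyz":[0.02,0,0.001],"spin":0.02},
  {"xyz":[0.06,0,0.002],"spin":0.05},
  {"xyz":[0.105,0,0.003],"spin":0.09},
  {"xyz":[0.155,0,0.005],"spin":0.13},
  {"xyz":[0.2,0,0.006],"spin":0.17},
  {"xyz":[0.235,0,0.008],"spin":0.2},
  {"xyz":[0.255,0.002,0.0083],"spin":0.22},
  {"xyz":[0.2566,0.002,0.0083],"spin":0.22},
])

```text
time_s: 13.18
position: [0.5545, -0.1257, 0.2573]
eef_rot: [-1.135, 1.302, -1.319]
ft_force: [-0.8, 0.6, -1.5]
finger_gap: 0.156
```

Run:
```python
from h import *
plan(.555,-.1247,.225,-7.9)
```

```text
pos [ 0.5545 -0.1257  0.2573] jaw -8.02 tilt [ 0.0093 -0.0045 -0.9999] F [-0.75  0.57 -1.53] gap 0.156 t 13.175
shift [-0.0012  0.0323  0.    ] spin -0.0021
```

>>> move_arm([
  {"xyz":[-0.001,0.015,0],"spin":-0.002},
  {"xyz":[-0.001,0.028,0],"spin":-0.002},
  {"xyz":[-0.001,0.033,0],"spin":-0.002},
  {"xyz":[-0.001,0.033,0],"spin":-0.002},
])

```text
time_s: 13.68
position: [0.5549, -0.1245, 0.2239]
eef_rot: [-1.137, 1.301, -1.317]
ft_force: [-0.5, -0.6, -1.1]
finger_gap: 0.154
```

Run:
```python
from h import *
import pickle
d=cap('wrist'); pickle.dump(d,open('w6.pkl','wb'))
a=cv2.resize(d['pixels'][150:270,280:370,::-1],None,fx=4,fy=4,interpolation=cv2.INTER_CUBIC)
s=cap('scene'); u=proj(s,[.555,-.125,.12]).round().astype(int); print(u)
b=cv2.resize(s['pixels'][u[1]-60:u[1]+60,u[0]-50:u[0]+50,::-1],None,fx=4,fy=4,interpolation=cv2.INTER_CUBIC)
cv2.imwrite('pics/w6.png',np.hstack([a,b]))
plan(.555,-.1247,.16,-7.9)
```

```text
[313 242]
pos [ 0.5551 -0.1248  0.2247] jaw -7.89 tilt [ 0.0099 -0.0047 -0.9999] F [-0.62 -0.92 -2.41] gap 0.159 t 13.775
shift [-0.0003  0.0647 -0.0008] spin 0.0002
```

View pics/w6.png

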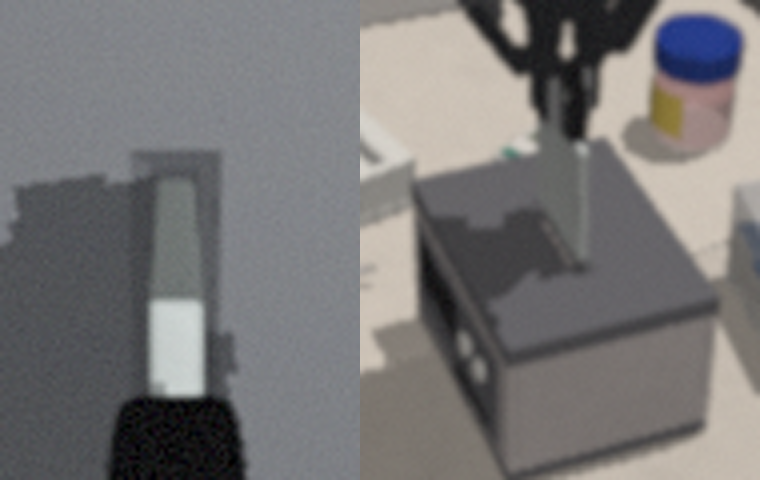

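The foot is centred in the mouth across its width (crop x 177.5 against 176.5). Its end is at crop y 178 and the mouth's edge at 151. Checking the gap along the length:

Run:
```python
from h import *
import pickle
d=pickle.load(open('w6.pkl','rb'))
a=onz(d,280+177.5/4,150+178/4,.125); b=onz(d,280+176.5/4,150+151/4,.12); print(a,b,a-b,np.linalg.norm((a-b)[:2]))
```

```text
[ 0.56129352 -0.08811964  0.125     ] [ 0.56170904 -0.08422567  0.12      ] [-0.00041552 -0.00389397  0.005     ] 0.003916076052012654
```

>>> move_arm([
  {"xyz":[0.0005,0.004,0],"spin":0},
  {"xyz":[0.0008,0.009,0],"spin":0},
  {"xyz":[0.0008,0.014,0],"spin":0},
  {"xyz":[0.0008,0.018,0],"spin":0},
  {"xyz":[0.0008,0.018,0],"spin":0},
])

```text
time_s: 14.4
position: [0.5551, -0.1256, 0.2063]
eef_rot: [-1.137, 1.301, -1.317]
ft_force: [0.1, 0.1, -1.5]
finger_gap: 0.155
```

No contact force so far. Continuing straight down, compensating for the small tool tilt.

Run:
```python
from h import *
plan(.555,-.1256,.16,-7.9)
```

```text
pos [ 0.5551 -0.1256  0.2063] jaw -7.89 tilt [ 0.0093 -0.0045 -0.9999] F [ 0.11  0.13 -1.47] gap 0.155 t 14.4
shift [-0.0001  0.0463 -0.0005] spin 0.0001
```

>>> move_arm([
  {"xyz":[0,0.008,0],"spin":0},
  {"xyz":[0,0.016,0],"spin":0},
  {"xyz":[0,0.024,-0.0003],"spin":0},
  {"xyz":[0,0.032,-0.0003],"spin":0},
  {"xyz":[0,0.04,-0.0004],"spin":0},
  {"xyz":[0,0.045,-0.0005],"spin":0},
  {"xyz":[0,0.046,-0.0005],"spin":0},
  {"xyz":[0,0.046,-0.0005],"spin":0},
])

```text
time_s: 15.4
position: [0.5551, -0.1258, 0.1605]
eef_rot: [-1.136, 1.301, -1.318]
ft_force: [0.2, 0.0, -1.7]
finger_gap: 0.157
```

>>> move_arm([
  {"xyz":[0,0,0],"spin":0},
  {"xyz":[0,0,0],"spin":0},
  {"xyz":[0,0,0],"spin":0},
  {"xyz":[0,0,0],"spin":0},
])

```text
time_s: 15.9
position: [0.5551, -0.1258, 0.1605]
eef_rot: [-1.136, 1.301, -1.318]
ft_force: [-0.1, -0.3, -1.6]
finger_gap: 0.16
```

Run:
```python
from h import *
s=cap('scene','s7'); cv2.imwrite('pics/s7c.png',cv2.resize(s['pixels'][160:400,230:460,::-1],None,fx=2.5,fy=2.5,interpolation=cv2.INTER_CUBIC))
plan(.555,-.1256,.16,-7.9); print(bot.state()['moment'],np.abs(bot.state()['joint_vel']).max())
```

```text
pos [ 0.5551 -0.1258  0.1605] jaw -7.89 tilt [ 0.0096 -0.0046 -0.9999] F [ 1.06 -0.33 -1.59] gap 0.157 t 15.95
shift [-0.0002  0.0005 -0.0001] spin 0.0001
[-0.02178542 -0.0048278  -0.00132398] 0.0015965693766592044
```

View pics/s7c.png

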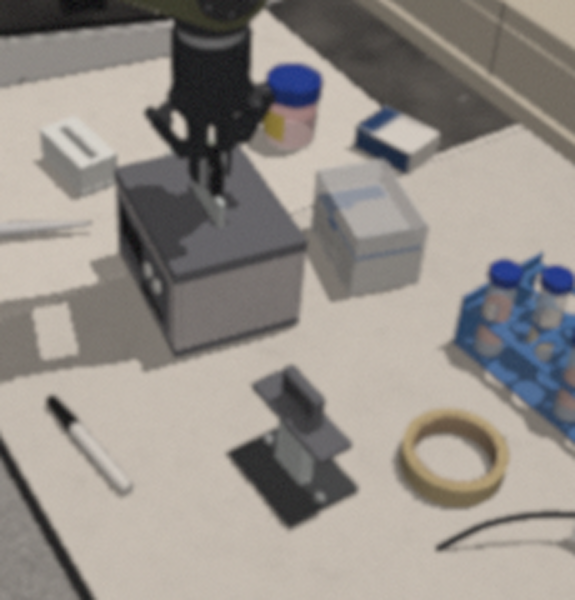

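The blade is in the slot with a short length showing below the handle. The cap is level on the rest, the marker and tape haven't moved, and the force shows only the plate's weight.

```bash
python3 -c "
from h import *
print(job.hand_in())"
```

```text
the job is handed in; nothing more can be done
None
```

I did the whole task and handed it in at about 16 s of the 61 s allowed; no verdict came back.

- **Cap:** I set it down along the rest, let go and backed off. In the last scene picture it lies level on the rest, about 2 mm from centre by my estimate.
- **Plate:** It is held in the gripper at a 50 N grip setting, with the tool within about 0.01 rad of vertical. From the tool height, the foot is about 59 mm below the slot's mouth and the handle's underside about 25 mm above it.
- **Contact with the reader:** The last wrist reading was (1.1, -0.3, -1.6) N. That is essentially the plate's weight, so the blade is not jammed.
- **Bystanders:** I did not go near the timer, tape, marker or pipette. The last picture shows the tape and marker where they were and part of the pipette. The timer was hidden in it, so I last saw it in the wrist view after lifting the plate.

**Disagreements:** The top and wrist cameras differed by about 5 mm in x. I used values in between, corrected by where the gripper closed on the cap. Before lowering the blade, a close-up showed it about 1 mm off along the slot, and I corrected for that.

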